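# Lock a T-bolt in the hold-down plate's slot at a transformer's foot

### The arm

A 7-joint arm with a two-finger parallel gripper is mounted at the origin on the work surface. World frame = base frame: x ahead of the robot, y to its left, z up, the work surface at z = 0. Lengths are in mm, angles in rad, forces in N, time in s.
With the tool pointing down it reaches from about 400 to 875 mm from the base axis. Payload 4.4 kg.
Tool frame: the origin (TCP) lies midway between the tips of the shut fingers; the grasp point (between the pads) lies 19 mm behind it; z points along the fingers, y is the direction in which the jaws open and shut (so a half turn about z gives the same grasp; the last joint's range is limited). The gripper opens to 85 mm and grips with 20 to 120 N. Pads are 22 mm wide; open, the fingers measure 114 mm over their backs; the gripper's body (76 mm by 85 mm) begins 54 mm behind the grasp point. The pads swing forward as they close: fully open they stand 13 mm farther back than shut.
Start: joints at [-1.393, 0.628, 0.038, 1.517, -0.027, 0.996, -0.02], TCP at [156.879, 630.798, 231.313] pointing down, gripper open.
Joint ranges: [-3.06, 3.06], [-0.37, 2.12], [-1.25, 1.32], [0.18, 2.47], [-1.1, 4.24], [0.23, 1.98], [-2.94, 2.94]. Speed limits (rad/s): [2.57, 2.57, 3.14, 3.14, 3.14, 3.14, 3.14].

### API

Orientations are given as [roll, pitch, yaw] about the fixed x, y, z axes, in that order (R = Rz(yaw) Ry(pitch) Rx(roll)).
In Python, from cell import ctrl, vision gives the robot as it stands.
- The arm moves only by the tool play_rows, never from a script. Its arguments are lists of equal length, an entry for each row: "slide": the shift along the tool's x, y, z in mm, a list of three; "turn": the turn about the tool's z in rad; "fingers": the opening, from 0 (shut) to 1 (fully open). A call has 1 to 5 rows; each row is the pose to reach, as a shift and turn from the pose measured when the call began, along the tool's axes at that moment; what a row does not reach only later rows make up. A row lasts 1/8 s, in which the tool goes at most 62.5 mm and 10.7 degrees, less where a joint would pass 70% of its speed; a pose out of reach is approached as far as the arm can. A call with a gripper value outside its range is refused whole. The fingers move at their own pace and stop on an object; the grip force is fixed at half the most. Time passes only in rows, so rows that repeat a pose let the fingers close. It gives the time, the measured TCP pose, the force and the opening at its end, in the units of the state.
- ctrl.read_state(): the state, without advancing time (a new reading comes with each control period).
- vision.get_image(name): name is "side" or "top" or "wrist"; returns (picture, depth): 384x512x3 uint8, blue, green, red; 384x512 float32, mm along the optical axis (not along the pixel's ray), 0 where there is no reading.
- vision.camera_params(name): a dict with "fx", "fy", "cx", "cy" (pixels), "position" and "rotation" of the camera in the world. Camera axes: x right, y up, looking along -z (the intrinsics and any distortion apply to the point x, -y, -z); pixel columns grow to the right and rows downward; lengths in mm; the calibration is good to about 2 mm. The wrist camera is an equidistant fisheye: a pixel r from the principal point sees the ray r / f radians off the axis. A picture is of the moment at which its call begins: read the wrist's pose just before it. camera_params takes no time and is no camera call; for the wrist camera it gives the pose at the moment of the call.
- ctrl.finish_job(): hands the job in, once; it reports no verdict.
The state is a dict: "clock": time; "qpos": joint angles; "qd": joint speeds; "tau": joint torques, N m; "eef_pos": TCP position; "tool_rot": TCP orientation; "force": force on the tool from outside, world axes, zero at the start; "torque": the same for the moment, N m; "width": finger opening in mm.
Only numpy, scipy, OpenCV 4.12 (cv2) and the standard library are available. Lean on these libraries where they do the work, as an engineer would, in place of code of your own. Each camera call takes 0.05 s, during which the arm holds its last target.

### The job

Secure the transformer on the hold-down plate: take the T-bolt with the flat bar handle from the rack, lower its head through the wide window of the plate's T-slot, slide it along into the transformer's slotted foot until you feel it come up against the stop hidden inside, then give it a quarter turn so that the head locks under the slot's lips, and let go. Work gently, by feel: never force the bolt against the plate (stay well below 30 N), and do not turn it before it has reached the stop. Leave the transformer where it sits, and do not disturb the round-knobbed stud or the other things on the bench.

Things in the scene. Friction and masses are not known exactly. Their poses are not given: they have to be found in the camera images.
- bolt_grip (a point): Grip point of the T-bolt (loose, about 120 g, upright in either socket of the rack). z up, x along its flat black bar handle, 44 (x) x 12 (y) x 38 mm high, from 22 mm below this point to 16 mm above it: grip across the 12 mm. Under the handle a steel collar, diameter 24, from 26 to 22 mm below this point. Half a turn looks the same.
- bolt_head (a point): Middle of the underside of the T-bolt's steel head, 46 mm below the grip point. Head 26 (x, along the handle) x 14 (y) x 6 mm, corners stepped to an 8 mm wide nose; turning, it sweeps a radius of 13.6 mm. Shank above it: diameter 7, 14 mm long up to the collar.
- plate: Fixed aluminium hold-down plate, x -100 to +35, y -100 to +100, 20 mm high; origin at bench level under the axis of its T-slot, which runs along y at x = 0. Beyond the window the slot's mouth is 10 mm wide, y -44 to +90, between lips 5 mm thick (underside 15 mm above the bench). Channel floor 6 mm above the bench; channel 18 mm wide, so the head slides in it but cannot be turned.
- window (a point): Centre of the T-slot's open window, 18 (x) x 42 (y) mm, at the plate's top face, 20 mm above the bench; axes as the plate's, +y leads along the slot to the transformer's foot. Head on the channel floor: bolt_grip is 52 mm above the bench; head on top of the plate: 66 mm.
- slot_end (a point): Channel floor at plate y = 40. Near here, hidden, the channel widens to a pocket 30 mm wide, 25.5 mm long, ended on +y by a rigid stop. Stop's place unknown: with the head's nose on it the bolt's axis is anywhere from plate y = 20 to 60. Only there (up to 2 mm short of it; 1 mm is best) can the head turn, either way. Axes as the plate's.
- transformer: Loose transformer, 750 g, on the plate; origin at its underside, above the plate's origin, axes as the plate's. Core beside the slot: x -91 to -31, y 18 to 80, 58 mm high. Its steel foot, 4 mm thick, crosses the slot to x = 22, with a notch 14 mm wide about x = 0, open at y = 14, closed at y = 70: the shank slides in the notch, the collar passes 2 mm above the foot.
- rack: Fixed grey stud rack, 66 (x) x 150 (y) x 16 mm high, origin at its underside. Two square sockets 32 x 32 mm, 6 mm deep, at y = -40 and y = +40: one holds the T-bolt, the other the round-knobbed stud.
- round_mid (a point): Middle of the other stud (loose; round black knob 30 mm in diameter, 50 mm high overall, in the rack's other socket). Leave alone. The point is 25 mm above its foot.
- heatsink: Loose dark finned heat sink 36 x 44 x 20 mm on the plate's free corner, about 65 mm to the -x side of the slot; origin at its underside. Leave alone.
- spool: Loose black empty wire spool, diameter 56, 40 mm high, standing beyond the plate; origin at its underside. Leave alone.
- meter: Loose grey hand multimeter 82 x 150 x 30 mm lying on the bench to the left; origin at its underside. Leave alone.
Things that resemble listed ones, but are neither listed nor needed, are in the scene too. There is more than one size of the transformer; the one meant has the size given above.

How it is judged (in metres and radians):
On the way, in this order (a step that is already met when the one before it is completed fails the run):
1. the bolt's head is down in the slot's window (z of bolt_grip in the frame of plate between 0.047 and 0.0575 m and x of bolt_grip in the frame of plate between -0.005 and 0.005 m and y of bolt_grip in the frame of plate between -0.08 and -0.048 m), for 0.1 s.
2. still unturned, the bolt has been slid along the slot into the transformer's foot (z of bolt_grip in the frame of plate between 0.047 and 0.0575 m and x of bolt_grip in the frame of plate between -0.005 and 0.005 m and y of bolt_grip in the frame of plate above 0.016 m and angle between the x axis of bolt_grip and the y axis of plate, either way round below 0.3 rad), for 0.1 s.
3. the bolt is turned a quarter turn in the pocket (z of bolt_grip in the frame of plate between 0.047 and 0.0575 m and x of bolt_grip in the frame of plate between -0.005 and 0.005 m and y of bolt_grip in the frame of plate between 0.016 and 0.068 m and angle between the x axis of bolt_grip and the x axis of plate, either way round below 0.26 rad and angle between bolt_grip's own z axis and vertical below 0.15 rad), for 0.2 s.
At the end, for the whole second after the job is handed in: T-bolt upright (0.15 rad) and released in the slot: axis within 5 mm of the slot's and 16 to 68 mm along +y from the plate's origin, grip point 47 to 57.5 mm above the bench, handle square across the slot within 0.26 rad; transformer at rest within 6 mm of its place on the plate (all of step 3 and distance between transformer and plate below 0.027 m and x of transformer in the frame of plate between -0.006 and 0.006 m and y of transformer in the frame of plate between -0.006 and 0.006 m and linear speed of transformer below 0.02 m/s); the robot touches nothing.
It fails at once if the bolt was forced against the plate (over 30 N) (contact force between bolt and plate above 30 N).
It fails at once if the transformer was pushed from its place (over 8 mm) (distance of transformer from where it was at the start of the episode above 0.008 m).
It fails at once if the round-knobbed stud was disturbed (over 15 mm) (distance of round_mid from where it was at the start of the episode above 0.015 m).
It fails at once if the heat sink was disturbed (over 15 mm) (distance of heatsink from where it was at the start of the episode above 0.015 m).
It fails at once if the spool or the multimeter was disturbed (over 15 mm) (distance of any of spool, meter from where it was at the start of the episode above 0.015 m).
It also fails if it takes over 51 s, if anything falls off the work surface, if the arm or the gripper's body presses on something with over 40 N, if the wrist force passes 120 N, or if a joint passes its speed limit or range.

## Working session

There is one attempt and no reset: what is moved stays moved. The work goes in short steps, Python scripts to look and compute and a tool call to move; the robot and the scene stay as the last step left them, time stands still between calls to the robot, and variables do not carry over. Pictures are saved under pics/ and viewed, and the job is handed in when it is done.

Besides the shell and the picture viewer there is one more tool, called after ">>>" as name(argument=value, ...) on one line, values as JSON. play_rows: Moves the arm, as the interface text tells. Its arguments: {"type":"object","properties":{"slide":{"type":"array"},"turn":{"type":"array"},"fingers":{"type":"array"}},"required":["slide","turn","fingers"]}

```bash
ls; mkdir -p pics
python3 - <<'E'
from cell import ctrl, vision
import cv2,numpy as np
print(ctrl.read_state())
for n in("side","top","wrist"):
    p=vision.camera_params(n); print(n,p)
    im,d=vision.get_image(n); cv2.imwrite(f"pics/{n}0.png",im); np.save(f"pics/{n}0.npy",d)
E
```

```text
pics
{'clock': 0.0, 'qpos': array([-1.39282598,  0.62930903,  0.0384586 ,  1.51834973, -0.0270145 ,
        0.99627594, -0.01995009]), 'qd': array([ 0.00015917, -0.0011152 ,  0.00167486,  0.00100728,  0.00114683,
       -0.00170001,  0.0014269 ]), 'tau': array([-1.81081253e-05, -5.63404548e+01,  1.22604623e+00, -1.93447298e+01,
        1.09441139e-02,  1.04181041e-02,  2.06531001e-05]), 'eef_pos': array([156.71687953, 630.20304767, 230.41925349]), 'tool_rot': array([-3.13976907e+00,  1.91610505e-05,  2.89785129e+00]), 'force': array([ 0.10060062,  0.34419918, -0.32810724]), 'torque': array([ 0.00842699, -0.05299611,  0.02404427]), 'width': 85.54710157968096}
side {'fx': 362.94958259926346, 'fy': 362.94958259926346, 'cx': 259.66946840738416, 'cy': 195.60069547128083, 'position': array([ 209.26244831, -603.86717467,  607.04152582]), 'rotation': array([ 0.90999053, -0.01693512, -0.53455759])}
top {'fx': 466.0619259047788, 'fy': 466.0619259047788, 'cx': 255.84723754193362, 'cy': 187.25023592024027, 'position': array([ 467.16542228,    2.04184711, 1440.40746277]), 'rotation': array([ 0.10196049,  0.01937558, -1.59629535])}
wrist {'fx': 297.3186396354542, 'fy': 297.3186396354542, 'cx': 255.22325718528867, 'cy': 191.24472612176976, 'position': array([ 93.79182004, 647.52672173, 372.93111605]), 'rotation': array([-0.26082139,  0.00231154,  1.3258882 ])}
```

View pics/top0.png

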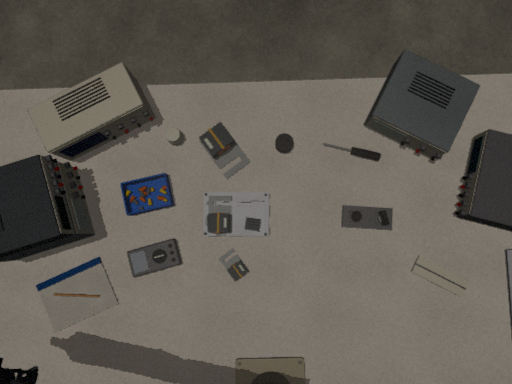

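View pics/side0.png

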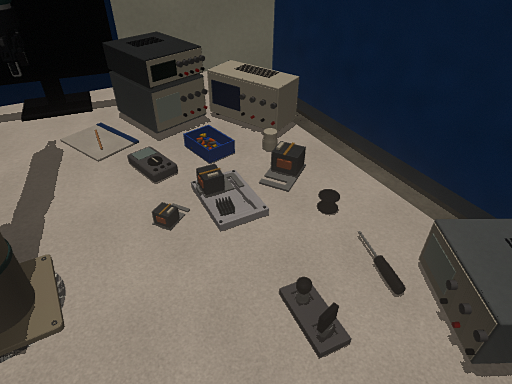

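View pics/wrist0.png

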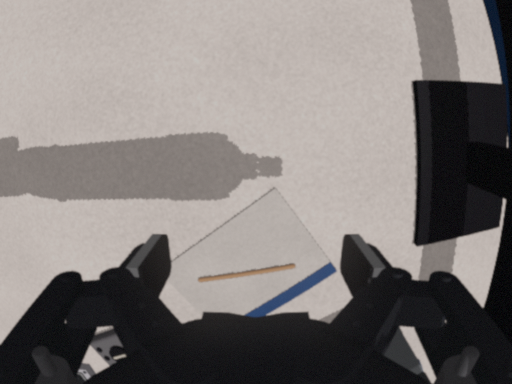

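```bash
cat > h.py <<'E'
import numpy as np, cv2
from scipy.spatial.transform import Rotation as R
def RW(p): return R.from_euler('xyz',p['rotation']).as_matrix()
def unproj(p,u,v,d):
    c=np.array([(u-p['cx'])/p['fx']*d, -(v-p['cy'])/p['fy']*d, -d])
    return RW(p)@c+p['position']
def atz(p,u,v,z,fish=False):
    a=(u-p['cx'])/p['fx']; b=(v-p['cy'])/p['fy']
    if fish:
        r=np.hypot(a,b); s=np.tan(r)/r if r>1e-9 else 1; a*=s;b*=s
    ray=RW(p)@np.array([a,-b,-1.]); t=(z-p['position'][2])/ray[2]
    return p['position']+t*ray
def proj(p,X,fish=False):
    c=RW(p).T@(np.asarray(X,float)-p['position']); a=c[0]/-c[2]; b=-c[1]/-c[2]
    if fish:
        r=np.hypot(a,b); s=np.arctan(r)/r if r>1e-9 else 1; a*=s;b*=s
    return p['cx']+p['fx']*a, p['cy']+p['fy']*b
def crop(im,x0,y0,x1,y1,k): return cv2.resize(im[y0:y1,x0:x1],None,fx=k,fy=k,interpolation=cv2.INTER_CUBIC)
E
python3 - <<'E'
from h import *
im=cv2.imread('pics/top0.png')
im=cv2.convertScaleAbs(im,alpha=1.6)
a=crop(im,190,180,280,250,6); b=crop(im,330,195,405,240,6)
cv2.imwrite('pics/c1.png',a);cv2.imwrite('pics/c2.png',b)
s=cv2.convertScaleAbs(cv2.imread('pics/side0.png'),alpha=1.6)
cv2.imwrite('pics/c3.png',crop(s,270,265,360,360,6));cv2.imwrite('pics/c4.png',crop(s,180,155,280,235,6))
E
```

```text
(no output)
```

View pics/c1.png

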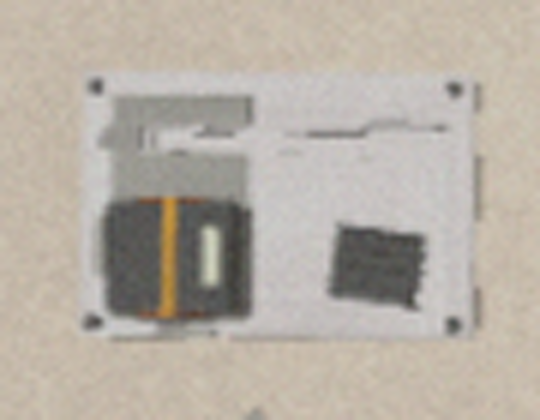

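View pics/c2.png

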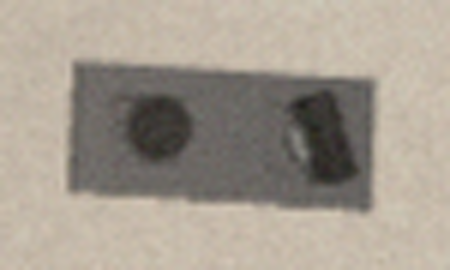

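View pics/c3.png

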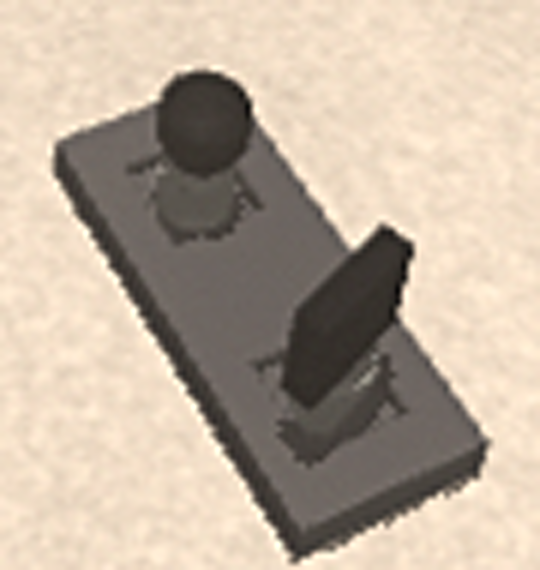

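View pics/c4.png

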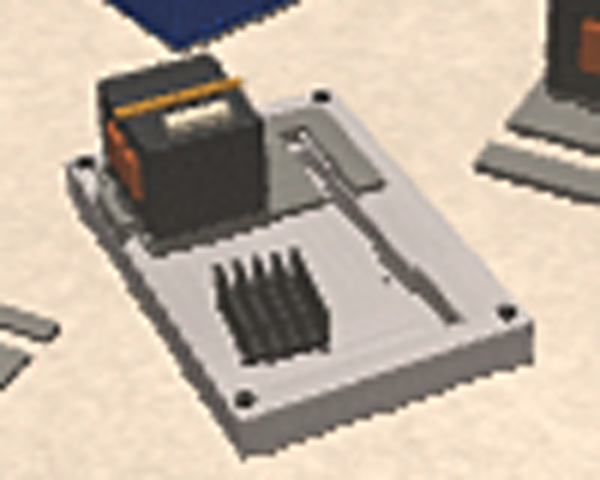

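Run:
```python
from h import *
from cell import vision
p=vision.camera_params('top'); d=np.load('pics/top0.npy')
def c(u,v,x0,y0): return x0+(u+.5)/6-.5,y0+(v+.5)/6-.5
for n,u,v,z in[('TL',84,72,20),('TR',472,78,20),('BR',470,333,20),('BL',84,335,20),('hTL',97,87,20),('hTR',456,90,20),('hBR',453,325,20),('hBL',93,322,20)]:
    print(n,atz(p,*c(u,v,190,180),z).round(1))
for n,u,v,z in[('h1',291,97,72),('h2',330,90,72),('h3',358,178,72),('h4',315,185,72),('rTL',73,62,16),('rTR',376,78,16),('rBR',372,211,16),('rBL',70,192,16)]:
    print(n,atz(p,*c(u,v,330,195),z).round(1))
for u,v in[(384,218),(237,200),(350,225),(237,240)]: print(unproj(p,u,v,d[v,u]).round(1))
```

```text
TL [604.2 186.5  20. ]
TR [595.7 -11.7  20. ]
BR [466.5  -7.   20. ]
BL [470.5 188.4  20. ]
hTL [596.3 180.   20. ]
hTR [589.8  -3.3  20. ]
hBR [470.7   1.5  20. ]
hBL [476.9 183.7  20. ]
h1 [ 529.  -330.4   72. ]
h2 [ 531.9 -349.4   72. ]
h3 [ 488.9 -360.7   72. ]
h4 [ 486.  -339.7   72. ]
rTL [ 552.2 -234.7   16. ]
rTR [ 540.  -387.3   16. ]
rBR [ 473.  -381.6   16. ]
rBL [ 486.5 -230.2   16. ]
[ 507.5 -347.4   68.1]
[575.7  84.6  18.1]
[ 490.6 -257.1   14.8]
[453.9  88.    4.9]
```

Run:
```python
from h import *
from cell import vision
p=vision.camera_params('top'); d=np.load('pics/top0.npy')
v,u=np.mgrid[0:384:1,0:512:1]
c=np.stack([(u-p['cx'])/p['fx']*d,-(v-p['cy'])/p['fy']*d,-d],-1)
X=c@RW(p).T+p['position']; X=X[d>0]
print('rows x 100..700 step 50; cols y 750..-450 step -50: max z')
print('      ',*[f'{y:4d}' for y in range(750,-500,-50)])
for x in range(750,100,-50):
    r=[]
    for y in range(750,-500,-50):
        m=(abs(X[:,0]-x)<25)&(abs(X[:,1]-y)<25)
        r.append(f"{int(X[m,2].max()) if m.any() else -1:4d}")
    print(x,' ',*r)
```

```text
rows x 100..700 step 50; cols y 750..-450 step -50: max z
        750  700  650  600  550  500  450  400  350  300  250  200  150  100   50    0  -50 -100 -150 -200 -250 -300 -350 -400 -450
750      9   10  173  176  174  176  159    8   10   65   67   78   81   79   11    9   53   46    8   24   27   27  134  136  136
700      4   -1  257  261  231    9    7    7   11   11    8   11   79   44   12   10   44    9    9    9   29   34   34   85  133
650     -1  261  261  263  260    8   49   53   49   54    9    9    8   11   10    9    8    9   11    9    8   12    8   10    8
600     -1  262  263  264  261    7   49   47   29   50    9   28   32   31   28   28   12    9    8   12   10    9    8    8    9
550     -1  260  263  263  264    8   42   53   52   50   10   32   83   79   29   29   11    9    9   10   66   56   76   22    9
500     -1  259  263  263  263  255    8    8    8    8    9   37   80   87   48   45    8    8   10   12   68   65   78   23   13
450     -1  259  262  261  261    7    8   36   38   40   34   26   33   29   27   27    9   10    9   10    9   10   10    8   12
400    160  172    8   13   13   14    9   39   42   43   36   10   13   47   39    8    9    9    9    8    9   10    9    8   16
350      9   17   14   15   16   14   10   36   38   31    9    8   10   49   48    9    8    9    8    9    9   10    8   11   18
300      9   14   16   18   19   19   13    9   10   12   10   10   12    8    7   12   10   11    9   10    9   11    9    7    9
250      8    9   15   16   15   14   12    9   11   10   14    9    9    9   11    9   11    8   10    8    8    9   11    8   11
200      9    8  255  381    9    8    9    8   10   11    8    8    9   10    8    9    8   10    9    8    9   10   10   11   10
150     10  243  309  390  352   10   11    9    8   10    9    7   10    8    8   11    9    9    9   11    9    9   10   10   12
```

>>> play_rows(slide=[[-45, -36, 0], [-90, -73, 0], [-135, -109, 0], [-180, -146, 0], [-224, -182, 0]], turn=[0, 0, 0, 0, 0], fingers=[1, 1, 1, 1, 1])

```text
clock: 0.78
eef_pos: [331.2, 397.9, 230.8]
tool_rot: [-3.14, 0.0, 2.898]
force: [0.1, 0.2, 0.7]
width: 84.9
```

Run:
```python
from cell import ctrl
s=ctrl.read_state(); print({k:s[k] for k in('clock','qpos','eef_pos','tool_rot')})
```

```text
{'clock': 0.775, 'qpos': array([-0.96217933,  0.4409816 ,  0.04389224,  1.8836333 , -0.02454258,
        0.81877609,  0.42123951]), 'eef_pos': array([331.21285584, 397.89206774, 230.82710703]), 'tool_rot': array([-3.14010214e+00,  2.39395424e-04,  2.89772689e+00])}
```

>>> play_rows(slide=[[-42, -45, 0], [-84, -90, 0], [-126, -135, 0], [-168, -180, 0], [-209, -224, 0]], turn=[-0.1, -0.2, -0.3, -0.4, -0.47], fingers=[0.5, 0.5, 0.5, 0.5, 0.5])

```text
clock: 1.4
eef_pos: [480.6, 128.2, 231.2]
tool_rot: [-3.14, -0.0, -2.913]
force: [2.1, 0.5, -0.2]
width: 42.9
```

Run:
```python
from cell import ctrl,vision
import cv2,numpy as np
s=ctrl.read_state(); print({k:s[k] for k in('clock','qpos','eef_pos','tool_rot','width')})
p=vision.camera_params('wrist');print(p)
im,d=vision.get_image('wrist'); cv2.imwrite('pics/w1.png',im);np.save('pics/w1.npy',d)
import pickle; pickle.dump(p,open('pics/w1.pkl','wb'))
```

```text
{'clock': 1.4, 'qpos': array([-0.28504186,  0.41207269, -0.04569952,  1.9331774 ,  0.02735419,
        0.79737621,  1.45331214]), 'eef_pos': array([480.64620273, 128.16727186, 231.22078623]), 'tool_rot': array([-3.14027961e+00, -3.35994658e-04, -2.91303590e+00]), 'width': 42.947498820785164}
{'fx': 297.3186396354542, 'fy': 297.3186396354542, 'cx': 255.22325718528867, 'cy': 191.24472612176976, 'position': array([417.43764993, 114.81253051, 373.69481712]), 'rotation': array([-2.60378467e-01,  1.37708285e-03,  1.79829069e+00])}
```

View pics/w1.png

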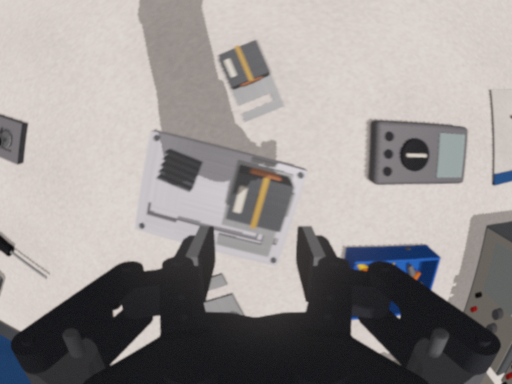

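Run:
```python
from h import *
im=cv2.imread('pics/w1.png')
cv2.imwrite('pics/c5.png',crop(im,130,125,310,275,4))
```

```text
(no output)
```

View pics/c5.png

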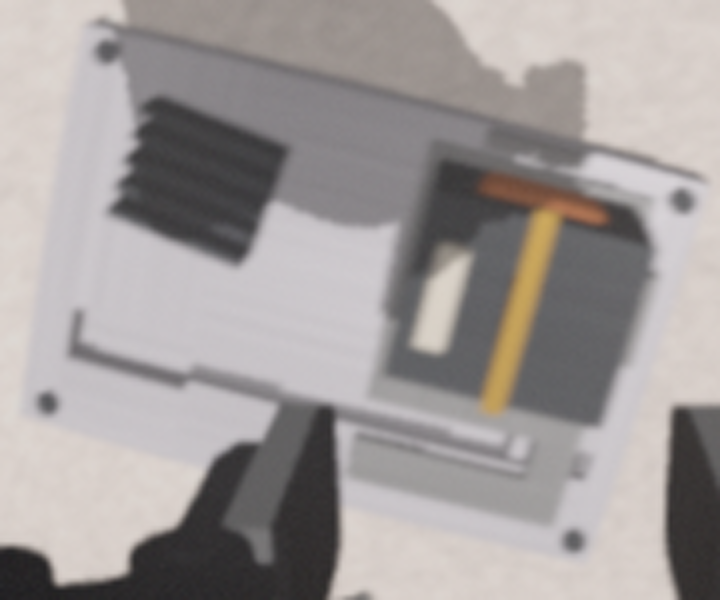

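Run:
```python
from h import *
import pickle
p=pickle.load(open('pics/w1.pkl','rb'))
f=lambda u,v,z=20: atz(p,130+(u+.5)/4-.5,125+(v+.5)/4-.5,z,True)[:2]
H=np.array([f(107,50),f(683,201),f(573,541),f(47,403)]);print('holes w',H.round(1))
T=np.array([(470.7,1.5),(476.9,183.7),(596.3,180.),(589.8,-3.3)]);print('holes t',T)
# fit rigid with model rect hole (hx,hy) about (-32.5,0)
C=np.array([f(92,22),f(705,180),f(590,557),f(25,412)]);print('corners w',C.round(1))
Ct=np.array([(466.5,-7),(470.5,188.4),(604.2,186.5),(595.7,-11.7)])
def fit(P,M):
    pm=P.mean(0);mm=M.mean(0);A=(P-pm);B=(M-mm)
    th=np.arctan2((B[:,0]*A[:,1]-B[:,1]*A[:,0]).sum(),(A*B).sum())
    r=np.array([[np.cos(th),-np.sin(th)],[np.sin(th),np.cos(th)]])
    o=pm-r@mm; return o.round(1),th.round(4),(P-(M@r.T+o)).round(1).tolist()
Mh=np.array([(-93,-93),(-93,93),(28,93),(28,-93)]);Mc=np.array([(-100,-100),(-100,100),(35,100),(35,-100)])
for n,P,M in(('hw',H,Mh),('ht',T,Mh),('cw',C,Mc),('ct',Ct,Mc)): print(n,*fit(P,M))
o,th,_=fit(H,Mh);r=np.array([[np.cos(th),-np.sin(th)],[np.sin(th),np.cos(th)]])
pl=lambda q:((q-o)@r).round(1)
for n,u,v,z in[('win left bottom',72,352,20),('winright bot',184,384,20),('slot edge R at lip start',190,372,20),('footTip+x',555,525,24),('foot notch end',525,470,24),('foot front corner',350,475,24),('left top of win',78,312,20),('core BL top',390,375,78),('core BR',600,425,78)]:
    print(n,pl(f(u,v,z)))
```

```text
holes w [[469.7   1.4]
 [476.7 184.7]
 [596.7 180.1]
 [590.3  -2.9]]
holes t [[470.7   1.5]
 [476.9 183.7]
 [596.3 180. ]
 [589.8  -3.3]]
corners w [[462.   -5. ]
 [468.8 189.7]
 [601.4 187.2]
 [595.7 -10.6]]
hw [565.8  89.6] -0.0369 [[0.2, 1.3], [0.4, -1.3], [-0.5, -1.5], [-0.1, 1.4]]
ht [565.9  89.3] -0.035 [[1.0, 1.9], [0.7, -1.8], [-0.8, -1.3], [-0.8, 1.3]]
cw [564.5  89.3] -0.0313 [[0.6, 2.5], [1.1, -2.7], [-1.2, -0.9], [-0.6, 1.1]]
ct [566.7  88.1] -0.0297 [[2.7, 1.9], [0.8, -2.6], [-0.5, -0.5], [-3.0, 1.2]]
win left bottom [  7.1 -85.3]
winright bot [  7.2 -45.8]
slot edge R at lip start [  2.5 -44.5]
footTip+x [21.2 83.3]
foot notch end [ 4.5 68.4]
foot front corner [21.4 14.2]
left top of win [ -7.2 -85.4]
core BL top [-36.5  18.9]
core BR [-37.3  76.8]
```

>>> play_rows(slide=[[10, -58, 0], [20, -116, 0], [30, -174, 0], [40, -232, 0], [50, -290, 0]], turn=[0, 0, 0, 0, 0], fingers=[0.5, 0.5, 0.5, 0.5, 0.5])

```text
clock: 2.08
eef_pos: [498.9, -177.7, 233.6]
tool_rot: [-3.133, 0.002, -2.924]
force: [1.4, -0.1, 0.6]
width: 42.7
```

>>> play_rows(slide=[[10, -58, 10], [20, -116, 25], [31, -174, 50], [31, -176, 60], [31, -176, 60]], turn=[0, 0, 0, 0, 0], fingers=[0.5, 0.5, 0.5, 0.5, 0.5])

```text
clock: 2.7
eef_pos: [506.1, -355.6, 173.6]
tool_rot: [-3.136, 0.0, -2.924]
force: [0.0, 0.3, 0.4]
width: 42.4
```

```bash
cat > snap.py <<'E'
import sys,pickle
from h import *
from cell import ctrl,vision
n=sys.argv[1]
s=ctrl.read_state(); print({k:np.round(s[k],3) for k in('clock','qpos','eef_pos','tool_rot','width','force')})
p=vision.camera_params('wrist');im,d=vision.get_image('wrist'); cv2.imwrite(f'pics/{n}.png',im);np.save(f'pics/{n}.npy',d);pickle.dump((p,s),open(f'pics/{n}.pkl','wb'))
E
python3 snap.py w2
```

```text
{'clock': np.float64(2.7), 'qpos': array([5.630e-01, 6.450e-01, 3.000e-03, 1.673e+00, 2.000e-03, 8.200e-01,
       2.352e+00]), 'eef_pos': array([ 506.14 , -355.586,  173.57 ]), 'tool_rot': array([-3.136,  0.   , -2.924]), 'width': np.float64(42.367), 'force': array([0.004, 0.258, 0.434])}
```

View pics/w2.png

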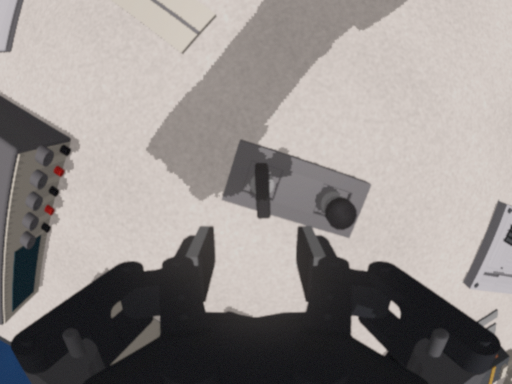

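Run:
```python
from h import *
im=cv2.imread('pics/w2.png')
cv2.imwrite('pics/c6.png',cv2.convertScaleAbs(crop(im,215,130,375,240,5),alpha=1.5))
```

```text
(no output)
```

View pics/c6.png

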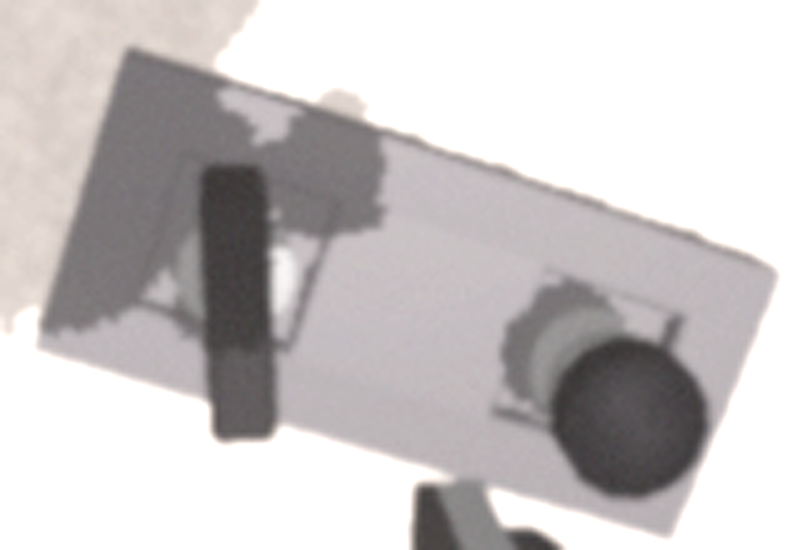

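Run:
```python
from h import *
import pickle
p,s=pickle.load(open('pics/w2.pkl','rb')); d=np.load('pics/w2.npy')
f=lambda u,v,z: atz(p,215+(u+.5)/5-.5,130+(v+.5)/5-.5,z,True)[:2].round(1)
print('cam',p['position'],p['rotation'])
for n,u,v in[('far L',213,437),('far R',275,437),('mid L',207,300),('mid R',270,300)]: print(n,f(u,v,72))
for n,u,v in[('c',130,48),('c',776,270),('c',670,535),('c',40,345)]: print('rack',f(u,v,16))
for n,u,v in[('c',345,203),('c',290,350),('c',140,305),('c',185,155)]: print('sock',f(u,v,16))
v,u=np.mgrid[130:240,215:375]; dd=d[130:240,215:375]
a=(u-p['cx'])/p['fx'];b=(v-p['cy'])/p['fy'];r=np.hypot(a,b);k=np.tan(r)/r
c=np.stack([a*k*dd,-b*k*dd,-dd],-1);X=c@RW(p).T+p['position']
Z=X[...,2];m=(Z>66)&(u<290)&(dd>0); P=X[m]; print(len(P),np.percentile(P[:,2],[5,50,95]))
print(cv2.minAreaRect(P[:,:2].astype(np.float32)))
q=P[:,:2]-P[:,:2].mean(0);w,V=np.linalg.eigh(q.T@q);print(P[:,:2].mean(0),np.arctan2(*V[::-1,1]))
```

```text
cam [ 442.56649259 -367.68524832  315.99892631] [-0.2607347   0.00533637  1.78692958]
far L [ 528.8 -348.3]
far R [ 526.4 -337.8]
mid L [ 504.9 -354.7]
mid R [ 502.6 -344.2]
rack [ 471.2 -378.1]
rack [ 485.7 -232.1]
rack [ 550.3 -237.2]
rack [ 536.4 -384. ]
sock [ 492.9 -328.4]
sock [ 526.  -332.3]
sock [ 523.3 -365.1]
sock [ 490.3 -362.6]
686 [69.98503282 71.62156517 72.85087996]
((508.1463928222656, -348.1661071777344), (43.953365325927734, 12.000572204589844), 15.102432250976562)
[ 507.19505135 -348.43240934] -2.869779559461021
```

>>> play_rows(slide=[[-3, 6.8, 30], [-3, 6.8, 70], [-3, 6.8, 105], [-3, 6.8, 130], [-3, 6.8, 135]], turn=[-0.045, -0.045, -0.045, -0.045, -0.045], fingers=[0.5, 0.5, 0.5, 0.5, 0.5])

```text
clock: 3.38
eef_pos: [509.2, -345.7, 38.9]
tool_rot: [-3.138, 0.0, -2.875]
force: [-0.0, -0.5, 0.6]
width: 42.8
```

```bash
python3 snap.py w3
```

```text
{'clock': np.float64(3.375), 'qpos': array([ 0.556,  0.83 , -0.01 ,  1.757,  0.019,  0.552,  2.371]), 'eef_pos': array([ 509.165, -345.744,   38.924]), 'tool_rot': array([-3.138,  0.   , -2.875]), 'width': np.float64(42.756), 'force': array([-0.022, -0.483,  0.612])}
```

View pics/w3.png

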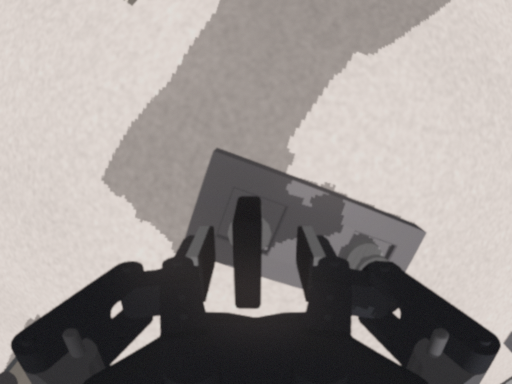

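>>> play_rows(slide=[[2.2, -2.1, 0], [2.2, -2.1, 0], [2.2, -2.1, 0], [2.2, -2.1, 0], [2.2, -2.1, 0]], turn=[0, 0, 0, 0, 0], fingers=[0.5, 0.4, 0.25, 0, 0])

```text
clock: 4.05
eef_pos: [508.2, -349.3, 40.0]
tool_rot: [-3.136, 0.002, -2.875]
force: [-0.4, 0.7, 5.6]
width: 11.3
```

```bash
python3 snap.py w4
```

```text
{'clock': np.float64(4.05), 'qpos': array([ 0.562,  0.828, -0.011,  1.756,  0.02 ,  0.553,  2.375]), 'eef_pos': array([ 508.232, -349.279,   40.028]), 'tool_rot': array([-3.136e+00,  2.000e-03, -2.875e+00]), 'width': np.float64(11.305), 'force': array([-0.361,  0.729,  5.592])}
```

View pics/w4.png

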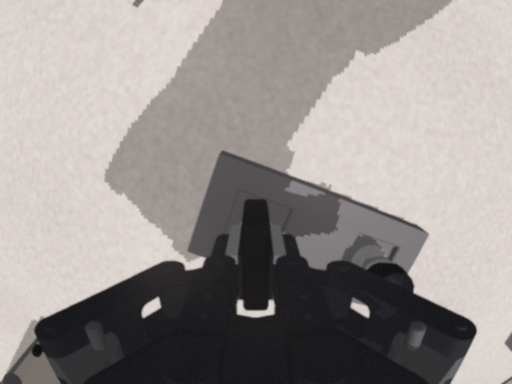

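>>> play_rows(slide=[[0, 0, -10], [0, 0, -35], [0, 0, -70], [0, 0, -110], [0, 0, -120]], turn=[0, 0, 0, 0, 0], fingers=[0, 0, 0, 0, 0])

```text
clock: 4.72
eef_pos: [509.2, -349.6, 162.9]
tool_rot: [-3.132, 0.005, -2.875]
force: [0.0, -0.2, -2.7]
width: 11.2
```

>>> play_rows(slide=[[-22, 50, 0], [-44, 100, 0], [-66, 150, 0], [-88, 200, 0], [-110, 250, 0]], turn=[0.18, 0.36, 0.54, 0.72, 0.9], fingers=[0, 0, 0, 0, 0])

```text
clock: 5.35
eef_pos: [548.9, -77.6, 160.1]
tool_rot: [-3.139, 0.009, 2.502]
force: [1.1, 0.1, -1.2]
width: 11.0
```

```bash
cat > go.py <<'E'
import sys
from h import *
from cell import ctrl
x,y,z,yaw=map(float,sys.argv[1:5])
s=ctrl.read_state();e=s['eef_pos'];w=s['tool_rot'][2]
M=R.from_euler('xyz',s['tool_rot']).as_matrix()
dy=(yaw-w+np.pi)%(2*np.pi)-np.pi
print('state',e.round(1),np.round(s['tool_rot'],3),'q',s['qpos'].round(2),'F',s['force'].round(1),'w',round(s['width'],1),'t',s['clock'])
print('slide',(M.T@(np.array([x,y,z])-e)).round(1),'turn',round(-dy,3))
o=np.array([565.8,89.5]);th=-0.035;r=np.array([[np.cos(th),-np.sin(th)],[np.sin(th),np.cos(th)]])
print('plate xy',((e[:2]-o)@r).round(1))
E
python3 go.py 563.5 24.5 160 1.536
```

```text
state [548.9 -77.6 160.1] [-3.139  0.009  2.502] q [-0.1   0.6   0.28  1.87 -0.23  0.7   1.24] F [ 1.1  0.1 -1.2] w 11.0 t 5.35
slide [49.3 90.6 -0.5] turn 0.966
plate xy [ -11.  -167.6]
```

>>> play_rows(slide=[[10, 20, 0], [20, 40, 0], [30, 60, 10], [40, 80, 20], [49, 90, 30]], turn=[0.18, 0.36, 0.54, 0.72, 0.9], fingers=[0, 0, 0, 0, 0])

```text
clock: 5.98
eef_pos: [563.0, 25.3, 128.1]
tool_rot: [3.138, 0.007, 1.597]
force: [0.3, -0.7, -1.3]
width: 11.1
```

```bash
python3 go.py 563.5 24.5 110 1.536; python3 snap.py w5
```

```text
state [563.   25.3 128.1] [3.138 0.007 1.597] q [-0.43  0.7   0.52  1.87 -0.51  0.7   0.42] F [ 0.3 -0.7 -1.3] w 11.1 t 5.975
slide [-0.6  0.4 18.1] turn 0.061
plate xy [ -0.6 -64.3]
{'clock': np.float64(5.975), 'qpos': array([-0.428,  0.701,  0.523,  1.873, -0.511,  0.7  ,  0.417]), 'eef_pos': array([562.97 ,  25.267, 128.067]), 'tool_rot': array([3.138, 0.007, 1.597]), 'width': np.float64(11.146), 'force': array([ 0.336, -0.661, -1.283])}
```

View pics/w5.png

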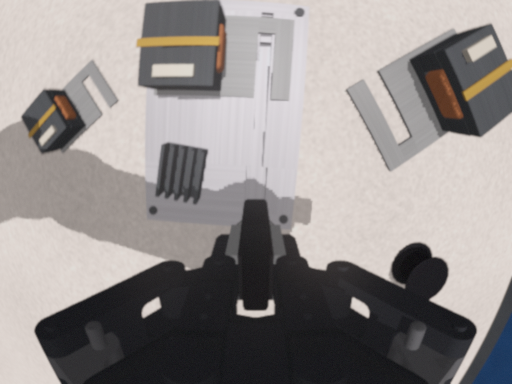

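Run:
```python
from h import *
im=cv2.imread('pics/w5.png')
cv2.imwrite('pics/c7.png',cv2.convertScaleAbs(crop(im,215,0,315,150,4),alpha=1.3))
cv2.imwrite('pics/c8.png',cv2.convertScaleAbs(crop(im,215,110,315,250,4),alpha=1.3))
```

```text
(no output)
```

View pics/c7.png

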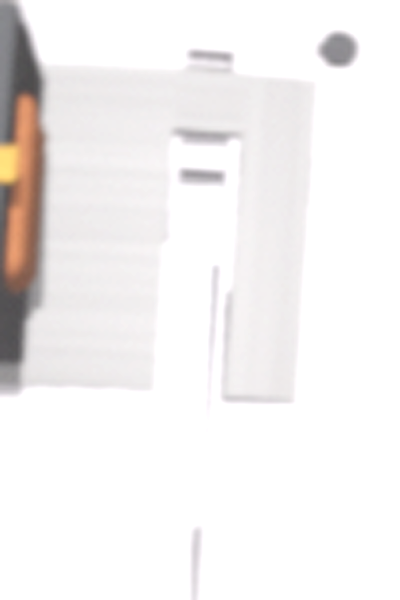

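View pics/c8.png

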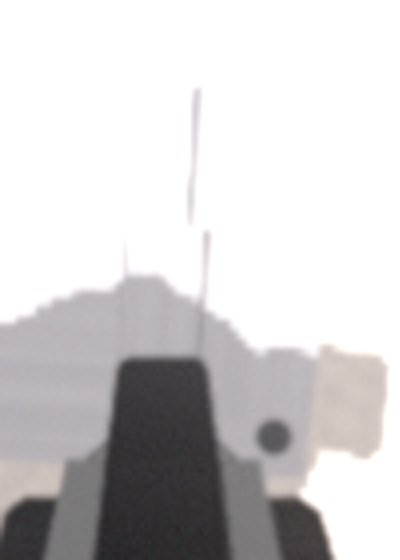

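Run:
```python
from h import *
import pickle
im=cv2.imread('pics/w5.png')
p,s=pickle.load(open('pics/w5.pkl','rb'))
cv2.imwrite('pics/c9.png',cv2.convertScaleAbs(crop(im,225,100,305,200,6),alpha=2.2,beta=-250))
o=np.array([565.8,89.5]);th=-0.035;r=np.array([[np.cos(th),-np.sin(th)],[np.sin(th),np.cos(th)]])
def g(u,v,z,y0): return ((atz(p,215+(u+.5)/4-.5,y0+(v+.5)/4-.5,z,True)[:2]-o)@r).round(1)
for n,u,v,z,y0 in[('slot end L',190,53,20,0),('slot end R',232,53,20,0),('notch L',172,132,24,0),('notch R',242,132,24,0),('hole',338,48,20,0),('foot R near',293,402,24,0),('foot R far',315,80,24,0),('win L',126,250,20,110),('win R',209,232,20,110),('hole',274,437,20,110)]: print(n,g(u,v,z,y0))
# bolt in hand: handle top via depth
d=np.load('pics/w5.npy');v,u=np.mgrid[0:384,0:512]
a=(u-p['cx'])/p['fx'];b=(v-p['cy'])/p['fy'];rr=np.hypot(a,b)+1e-9;k=np.tan(rr)/rr
X=np.stack([a*k*d,-b*k*d,-d],-1)@RW(p).T+p['position']
M=R.from_euler('xyz',s['tool_rot']).as_matrix();T=(X-s['eef_pos'])@M
m=(d>0)&(u>235)&(u<275)&(v>195)&(v<310)&(T[...,2]>-60)&(T[...,2]<30)
P=T[m];print(len(P),np.percentile(P,[2,50,98],axis=0).round(1))
top=P[(P[:,2]<-28)&(P[:,2]>-38)];print(len(top),cv2.minAreaRect(top[:,:2].astype(np.float32)),np.median(top[:,2]))
```

```text
slot end L [-3.6 89.2]
slot end R [ 5.2 89.9]
notch L [-6.2 69.7]
notch R [ 8.1 70.8]
hole [27.5 93.4]
foot R near [21.9 14.2]
foot R far [22.5 84. ]
win L [ -8.8 -49.2]
win R [  8.7 -44.2]
hole [ 26.7 -90. ]
3875 [[-17.5  -7.5 -44. ]
 [  9.1   0.2 -31.6]
 [ 23.3   7.9   0.7]]
2912 ((1.867532730102539, -0.17725753784179688), (43.81332778930664, 16.03731918334961), 1.8989787101745605) -31.820365109908128
```

View pics/c9.png

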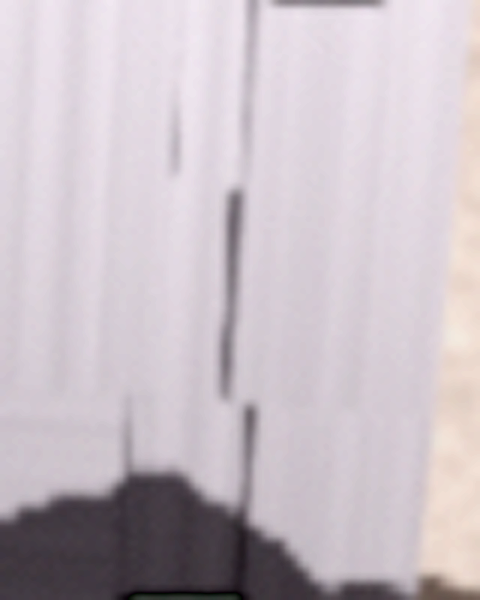

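```bash
python3 go.py 563.5 22.5 58 1.536
```

```text
state [561.6  27.5 126.5] [3.141 0.006 1.595] q [-0.43  0.7   0.52  1.87 -0.51  0.7   0.41] F [-0.6  2.1 -2.5] w 11.1 t 6.025
slide [-4.6  1.7 68.6] turn 0.059
plate xy [ -2.  -62.1]
```

>>> play_rows(slide=[[-4.6, 1.7, 20], [-4.6, 1.7, 50], [-4.6, 1.7, 66], [-4.6, 1.7, 66], [-4.6, 1.7, 66]], turn=[0.059, 0.059, 0.059, 0.059, 0.059], fingers=[0, 0, 0, 0, 0])

```text
clock: 6.65
eef_pos: [564.0, 22.2, 61.3]
tool_rot: [3.14, 0.006, 1.536]
force: [0.9, -0.1, -0.8]
width: 11.2
```

```bash
python3 go.py 563.5 22.5 38 1.536;python3 snap.py w6;python3 go.py 563.5 22.5 38 1.536
```

```text
state [564.   22.2  61.3] [3.14  0.006 1.536] q [-0.38  0.8   0.45  1.9  -0.6   0.58  0.44] F [ 0.9 -0.1 -0.8] w 11.2 t 6.65
slide [ 0.4 -0.6 23.2] turn -0.0
plate xy [  0.6 -67.3]
{'clock': np.float64(6.65), 'qpos': array([-0.377,  0.8  ,  0.454,  1.903, -0.602,  0.575,  0.438]), 'eef_pos': array([564.042,  22.189,  61.25 ]), 'tool_rot': array([3.14 , 0.006, 1.536]), 'width': np.float64(11.228), 'force': array([ 0.906, -0.136, -0.827])}
state [564.2  22.3  61.5] [3.139 0.006 1.536] q [-0.38  0.8   0.45  1.9  -0.6   0.58  0.44] F [ 0.3 -0.3 -1.1] w 11.3 t 6.7
slide [ 0.3 -0.8 23.5] turn -0.0
plate xy [  0.8 -67.2]
```

View pics/w6.png

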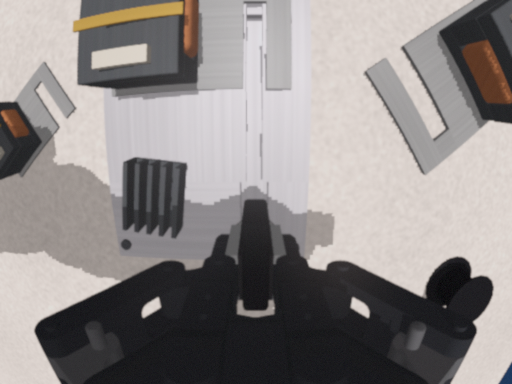

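Run:
```python
from h import *
import pickle
im=cv2.imread('pics/w6.png')
p,s=pickle.load(open('pics/w6.pkl','rb'))
cv2.imwrite('pics/c10.png',cv2.convertScaleAbs(crop(im,220,140,290,225,7),alpha=1.8,beta=-120))
M=R.from_euler('xyz',s['tool_rot']).as_matrix()
d=np.load('pics/w6.npy');v,u=np.mgrid[0:384,0:512]
a=(u-p['cx'])/p['fx'];b=(v-p['cy'])/p['fy'];rr=np.hypot(a,b)+1e-9;k=np.tan(rr)/rr
X=np.stack([a*k*d,-b*k*d,-d],-1)@RW(p).T+p['position']
T=(X-s['eef_pos'])@M
m=(d>0)&(u>235)&(u<275)&(v>195)&(v<310)&(T[...,2]<-29)&(T[...,2]>-35)&(abs(T[...,1])<9)
P=T[m];print(len(P),cv2.minAreaRect(P[:,:2].astype(np.float32)),P[:,0].min(),P[:,0].max())
```

```text
2447 ((1.8589000701904297, 0.7405500411987305), (15.864043235778809, 43.5908317565918), 86.51038360595703) -20.159365680187587 23.678475599248614
```

View pics/c10.png

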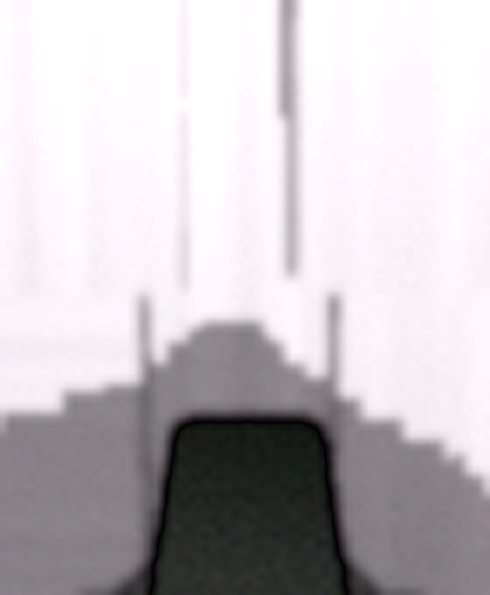

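Run:
```python
from h import *
import pickle
p,s=pickle.load(open('pics/w6.pkl','rb'))
M=R.from_euler('xyz',s['tool_rot']).as_matrix()
o=np.array([565.8,89.5]);th=-0.035;r=np.array([[np.cos(th),-np.sin(th)],[np.sin(th),np.cos(th)]])
for n,u,v in[('L',144,300),('R',334,300),('L',146,400),('R',333,380),('mL',184,200),('mR',296,200)]:
    X=atz(p,220+(u+.5)/7-.5,140+(v+.5)/7-.5,20,True); print(n,((X[:2]-o)@r).round(1),'tool',((X-s['eef_pos'])@M).round(1))
```

```text
L [ -8.7 -44.4] tool [23.2 -9.4 41.1]
R [  8.5 -44.4] tool [23.1  7.8 41.1]
L [ -8.7 -53.9] tool [13.7 -9.4 41.1]
R [  8.5 -52. ] tool [15.6  7.8 41.2]
mL [ -5.  -35.2] tool [32.4 -5.7 41. ]
mR [  5.  -35.2] tool [32.4  4.3 41.1]
```

>>> play_rows(slide=[[0.3, -0.8, 2], [0.3, -0.8, 8], [0.3, -0.8, 14], [0.3, -0.8, 20], [0.3, -0.8, 20]], turn=[0, 0, 0, 0, 0], fingers=[0, 0, 0, 0, 0])

```text
clock: 7.32
eef_pos: [563.0, 22.5, 40.8]
tool_rot: [3.14, 0.006, 1.536]
force: [-0.2, 0.3, -1.2]
width: 11.0
```

```bash
python3 go.py 563.4 22.5 37.3 1.536
```

```text
state [563.   22.5  40.8] [3.14  0.006 1.536] q [-0.36  0.83  0.42  1.91 -0.62  0.53  0.46] F [-0.2  0.3 -1.2] w 11.0 t 7.325
slide [0.1 0.4 3.5] turn -0.0
plate xy [ -0.4 -67.1]
```

>>> play_rows(slide=[[0.1, 0.3, 1], [0.1, 0.3, 2], [0.1, 0.3, 3], [0.1, 0.3, 3.5], [0.1, 0.3, 3.5]], turn=[0, 0, 0, 0, 0], fingers=[0, 0, 0, 0, 0])

```text
clock: 7.95
eef_pos: [563.3, 22.5, 37.3]
tool_rot: [3.14, 0.006, 1.536]
force: [0.2, -0.4, -2.1]
width: 11.5
```

```bash
python3 go.py 565.3 76 37.3 1.536
```

```text
state [563.3  22.5  37.3] [3.14  0.006 1.536] q [-0.36  0.83  0.42  1.91 -0.63  0.53  0.46] F [ 0.2 -0.4 -2.1] w 11.5 t 7.95
slide [53.5  0.1 -0.3] turn -0.0
plate xy [ -0.2 -67. ]
```

>>> play_rows(slide=[[5, 0, 0], [10, 0, 0], [15, 0, 0], [20, 0, 0], [25, 0, 0]], turn=[0, 0, 0, 0, 0], fingers=[0, 0, 0, 0, 0])

```text
clock: 8.57
eef_pos: [564.1, 48.0, 37.1]
tool_rot: [3.14, 0.006, 1.536]
force: [0.6, -0.3, -1.4]
width: 10.5
```

```bash
python3 go.py 565.5 80 37.3 1.536
```

```text
state [564.1  48.   37.1] [3.14  0.006 1.536] q [-0.41  0.84  0.43  1.9  -0.63  0.54  0.42] F [ 0.6 -0.3 -1.4] w 10.5 t 8.575
slide [32.   0.2 -0.4] turn -0.0
plate xy [ -0.2 -41.5]
```

>>> play_rows(slide=[[9, 0, 0], [18, 0.1, 0], [27, 0.2, 0], [36, 0.2, 0], [45, 0.2, 0]], turn=[0, 0, 0, 0, 0], fingers=[0, 0, 0, 0, 0])

```text
clock: 9.2
eef_pos: [566.0, 93.6, 36.8]
tool_rot: [3.14, 0.006, 1.536]
force: [0.2, -0.0, -1.0]
width: 11.3
```

```bash
python3 go.py 566.1 100 37.3 1.536
```

```text
state [566.   93.6  36.8] [3.14  0.006 1.536] q [-0.49  0.85  0.44  1.88 -0.64  0.55  0.34] F [ 0.2 -0.  -1. ] w 11.3 t 9.2
slide [ 6.4 -0.1 -0.5] turn 0.0
plate xy [0.  4.1]
```

>>> play_rows(slide=[[4, 0, -0.3], [8, 0, -0.3], [11, 0, -0.3], [11, 0, -0.3]], turn=[0, 0, 0, 0], fingers=[0, 0, 0, 0])

```text
clock: 9.7
eef_pos: [566.3, 104.7, 37.1]
tool_rot: [3.14, 0.006, 1.536]
force: [-0.1, 0.4, -1.4]
width: 11.2
```

>>> play_rows(slide=[[1.5, 0, 0], [3, 0, 0], [3, 0, 0]], turn=[0, 0, 0], fingers=[0, 0, 0])

```text
clock: 10.07
eef_pos: [566.4, 107.9, 37.0]
tool_rot: [3.14, 0.006, 1.536]
force: [0.2, -0.1, -1.2]
width: 11.1
```

>>> play_rows(slide=[[1.5, 0, 0], [3, 0, 0], [3, 0, 0]], turn=[0, 0, 0], fingers=[0, 0, 0])

```text
clock: 10.45
eef_pos: [566.5, 111.1, 37.0]
tool_rot: [3.14, 0.006, 1.537]
force: [0.5, -0.9, -2.1]
width: 11.2
```

>>> play_rows(slide=[[1.5, 0, 0], [3, 0, 0], [3, 0, 0]], turn=[0, 0, 0], fingers=[0, 0, 0])

```text
clock: 10.82
eef_pos: [566.6, 114.4, 36.9]
tool_rot: [3.14, 0.006, 1.537]
force: [-1.2, 0.4, -1.0]
width: 10.9
```

>>> play_rows(slide=[[1.5, 0, 0], [3, 0, 0], [3, 0, 0]], turn=[0, 0, 0], fingers=[0, 0, 0])

```text
clock: 11.2
eef_pos: [566.7, 117.6, 36.9]
tool_rot: [3.14, 0.006, 1.537]
force: [0.8, 0.7, -1.5]
width: 11.1
```

>>> play_rows(slide=[[1.5, 0, 0], [3, 0, 0], [3, 0, 0]], turn=[0, 0, 0], fingers=[0, 0, 0])

```text
clock: 11.58
eef_pos: [566.7, 120.9, 36.9]
tool_rot: [3.14, 0.006, 1.538]
force: [0.1, 0.7, -1.0]
width: 11.3
```

>>> play_rows(slide=[[1.5, 0, 0], [3, 0, 0], [3, 0, 0]], turn=[0, 0, 0], fingers=[0, 0, 0])

```text
clock: 11.95
eef_pos: [566.8, 124.1, 36.8]
tool_rot: [3.141, 0.006, 1.538]
force: [-0.7, -0.5, -0.7]
width: 11.1
```

>>> play_rows(slide=[[1.5, 0, 0], [3, 0, 0], [3, 0, 0]], turn=[0, 0, 0], fingers=[0, 0, 0])

```text
clock: 12.32
eef_pos: [566.9, 127.4, 36.8]
tool_rot: [3.141, 0.005, 1.538]
force: [0.8, 0.2, -1.3]
width: 10.8
```

>>> play_rows(slide=[[1.5, 0, 0], [3, 0, 0], [3, 0, 0]], turn=[0, 0, 0], fingers=[0, 0, 0])

```text
clock: 12.7
eef_pos: [567.0, 130.6, 36.7]
tool_rot: [3.141, 0.005, 1.539]
force: [0.5, -0.5, -1.3]
width: 10.9
```

>>> play_rows(slide=[[1.5, -0.1, 0], [3, -0.1, 0], [3, -0.1, 0]], turn=[0, 0, 0], fingers=[0, 0, 0])

```text
clock: 13.08
eef_pos: [567.0, 133.9, 36.7]
tool_rot: [3.141, 0.005, 1.539]
force: [0.3, 0.0, -0.9]
width: 11.3
```

>>> play_rows(slide=[[1.5, 0.1, 0], [3, 0.1, 0], [3, 0.1, 0]], turn=[0, 0, 0], fingers=[0, 0, 0])

```text
clock: 13.45
eef_pos: [567.1, 137.1, 36.6]
tool_rot: [3.141, 0.005, 1.539]
force: [-0.2, 0.2, -0.0]
width: 11.1
```

>>> play_rows(slide=[[1.5, 0.1, 0], [3, 0.1, 0], [3, 0.1, 0]], turn=[0, 0, 0], fingers=[0, 0, 0])

```text
clock: 13.82
eef_pos: [567.3, 139.7, 36.7]
tool_rot: [3.141, 0.006, 1.539]
force: [0.0, -1.7, -0.6]
width: 11.2
```

>>> play_rows(slide=[[0.7, 0, 0], [1.2, 0, 0], [1.2, 0, 0]], turn=[0, 0, 0], fingers=[0, 0, 0])

```text
clock: 14.2
eef_pos: [567.4, 139.8, 36.7]
tool_rot: [3.141, 0.007, 1.539]
force: [-0.7, -4.2, -0.9]
width: 10.8
```

>>> play_rows(slide=[[-0.6, 0, 0], [-1.1, 0, 0], [-1.1, 0, 0]], turn=[0, 0, 0], fingers=[0, 0, 0])

```text
clock: 14.58
eef_pos: [567.4, 139.6, 36.7]
tool_rot: [3.141, 0.006, 1.539]
force: [-0.3, -0.3, -1.0]
width: 11.2
```

```bash
python3 go.py 567.4 138.7 36.8 1.536;python3 snap.py w7
python3 - <<'E'
from h import *
import pickle
p,s=pickle.load(open('pics/w7.pkl','rb'));d=np.load('pics/w7.npy');v,u=np.mgrid[0:384,0:512]
M=R.from_euler('xyz',s['tool_rot']).as_matrix()
a=(u-p['cx'])/p['fx'];b=(v-p['cy'])/p['fy'];rr=np.hypot(a,b)+1e-9;k=np.tan(rr)/rr
X=np.stack([a*k*d,-b*k*d,-d],-1)@RW(p).T+p['position']
T=(X-s['eef_pos'])@M
m=(d>0)&(u>235)&(u<275)&(v>195)&(v<310)&(T[...,2]<-29)&(T[...,2]>-35)&(abs(T[...,1])<9)
P=T[m];print(len(P),cv2.minAreaRect(P[:,:2].astype(np.float32)),np.median(P[:,2]))
E
```

```text
state [567.4 139.6  36.7] [3.141 0.006 1.539] q [-0.57  0.86  0.46  1.85 -0.65  0.58  0.27] F [-0.3 -0.3 -1. ] w 11.2 t 14.575
slide [-0.9  0.1 -0.1] turn 0.003
plate xy [-0.2 50.1]
{'clock': np.float64(14.575), 'qpos': array([-0.574,  0.862,  0.46 ,  1.852, -0.648,  0.581,  0.27 ]), 'eef_pos': array([567.352, 139.574,  36.688]), 'tool_rot': array([3.141, 0.006, 1.539]), 'width': np.float64(11.213), 'force': array([-0.277, -0.341, -0.967])}
2451 ((1.991262435913086, 0.7847185134887695), (15.899374008178711, 43.41501235961914), 86.40667724609375) -31.67533358816909
```

View pics/w7.png

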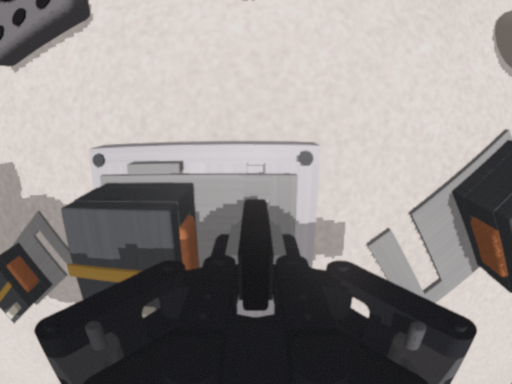

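>>> play_rows(slide=[[-0.6, 0, 0], [-1.1, 0, 0], [-1.1, 0, 0]], turn=[0, 0, 0], fingers=[0, 0, 0])

```text
clock: 15.0
eef_pos: [567.3, 138.5, 36.7]
tool_rot: [3.141, 0.006, 1.539]
force: [0.6, -0.9, -1.6]
width: 11.3
```

>>> play_rows(slide=[[0, -0.27, 0], [0.1, -0.5, 0], [0.2, -0.8, 0], [0.2, -0.8, 0]], turn=[0.15, 0.3, 0.45, 0.45], fingers=[0, 0, 0, 0])

```text
clock: 15.5
eef_pos: [566.4, 138.9, 36.5]
tool_rot: [3.138, 0.005, 1.091]
force: [-0.4, -0.4, -0.9]
width: 11.1
```

>>> play_rows(slide=[[0, 0, 0], [0, -0.25, 0], [0.1, -0.5, 0], [0.1, -0.5, 0]], turn=[0.15, 0.3, 0.45, 0.45], fingers=[0, 0, 0, 0])

```text
clock: 16.0
eef_pos: [565.9, 139.4, 36.3]
tool_rot: [3.136, 0.004, 0.645]
force: [0.5, -0.2, -1.1]
width: 11.3
```

>>> play_rows(slide=[[0, 0, -0.3], [0.1, -0.25, -0.5], [0.2, -0.5, -0.5], [0.2, -0.5, -0.5]], turn=[0.15, 0.3, 0.45, 0.45], fingers=[0, 0, 0, 0])

```text
clock: 16.5
eef_pos: [565.8, 139.9, 36.7]
tool_rot: [3.135, 0.001, 0.2]
force: [1.0, 0.3, -1.0]
width: 11.3
```

>>> play_rows(slide=[[0, -0.2, 0], [0.05, -0.4, 0], [0.05, -0.4, 0], [0.05, -0.4, 0]], turn=[0.12, 0.235, 0.235, 0.235], fingers=[0, 0, 0, 0])

```text
clock: 17.0
eef_pos: [565.8, 140.3, 36.7]
tool_rot: [3.135, -0.001, -0.031]
force: [0.3, 0.1, -1.1]
width: 11.3
```

```bash
python3 go.py 565.8 140.3 36.2 -0.035;python3 snap.py w8
```

```text
state [565.8 140.3  36.7] [ 3.135e+00 -1.000e-03 -3.100e-02] q [-0.77  0.99  0.83  1.86 -1.03  0.79 -0.97] F [ 0.3  0.1 -1.1] w 11.3 t 17.0
slide [-0.   0.   0.5] turn 0.004
plate xy [-1.7 50.8]
{'clock': np.float64(17.0), 'qpos': array([-0.772,  0.989,  0.83 ,  1.861, -1.029,  0.794, -0.971]), 'eef_pos': array([565.837, 140.335,  36.745]), 'tool_rot': array([ 3.135e+00, -1.000e-03, -3.100e-02]), 'width': np.float64(11.302), 'force': array([ 0.305,  0.107, -1.119])}
```

View pics/w8.png

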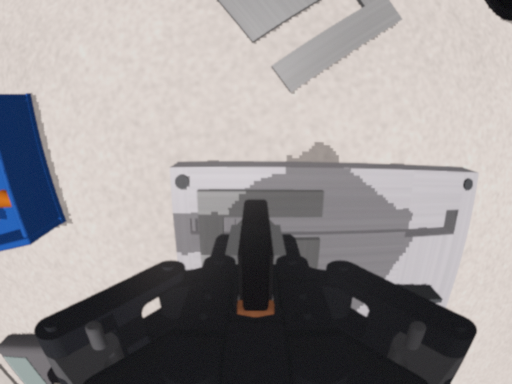

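>>> play_rows(slide=[[0, 0, 0.4], [0, 0, 0.6], [0, 0, 0.6], [0, 0, 0.6], [0, 0, 0.6]], turn=[0, 0, 0, 0, 0], fingers=[0, 0, 0.2, 0.4, 0.4])

```text
clock: 17.68
eef_pos: [565.9, 140.3, 36.2]
tool_rot: [3.135, -0.001, -0.032]
force: [-0.2, -0.1, 0.1]
width: 34.2
```

>>> play_rows(slide=[[0, 0, -15], [0, 0, -45], [0, 0, -90], [0, 0, -140], [0, 0, -140]], turn=[0, 0, 0, 0, 0], fingers=[0.4, 0.4, 0.4, 0.4, 0.4])

```text
clock: 18.3
eef_pos: [568.5, 140.6, 181.1]
tool_rot: [3.136, -0.009, -0.032]
force: [-0.7, 0.2, -0.5]
width: 34.3
```

```bash
python3 snap.py w9
python3 - <<'E'
from h import *
import pickle
from cell import vision
p,s=pickle.load(open('pics/w9.pkl','rb'));d=np.load('pics/w9.npy');v,u=np.mgrid[0:384,0:512]
a=(u-p['cx'])/p['fx'];b=(v-p['cy'])/p['fy'];rr=np.hypot(a,b)+1e-9;k=np.tan(rr)/rr
X=np.stack([a*k*d,-b*k*d,-d],-1)@RW(p).T+p['position']
o=np.array([565.8,89.5]);th=-0.035;r=np.array([[np.cos(th),-np.sin(th)],[np.sin(th),np.cos(th)]])
Q=(X[...,:2]-o)@r;Z=X[...,2]
m=(d>0)&(abs(Q[...,0])<28)&(abs(Q[...,1]-52)<25)&(Z>62)&(Z<74);P=Q[m]
print(m.sum(),cv2.minAreaRect(P.astype(np.float32)),np.median(Z[m]))
m=(d>0)&(Q[...,0]<-26)&(Q[...,0]>-98)&(abs(Q[...,1]-49)<45)&(Z>70)&(Z<86);P=Q[m]
print('core',m.sum(),np.percentile(P,[1,99],axis=0) if m.any() else '',np.median(Z[m]))
im,_=vision.get_image('top');cv2.imwrite('pics/t9.png',np.hstack([crop(im,190,180,280,250,5)]))
im,_=vision.get_image('side');cv2.imwrite('pics/s9.png',crop(im,180,155,280,235,6))
E
```

```text
{'clock': np.float64(18.3), 'qpos': array([-0.865,  0.818,  1.017,  1.779, -0.81 ,  1.017, -1.135]), 'eef_pos': array([568.47 , 140.641, 181.061]), 'tool_rot': array([ 3.136, -0.009, -0.032]), 'width': np.float64(34.259), 'force': array([-0.674,  0.173, -0.494])}
663 ((-1.2314434051513672, 51.69038391113281), (43.46193313598633, 11.885549545288086), 0.23855480551719666) 67.79591541814335
core 3242 [[-87.1256407   21.14132266]
 [-33.67700574  79.76064468]] 72.15104715572232
```

View pics/w9.png

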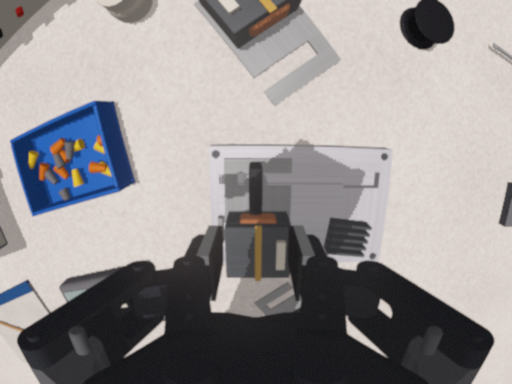

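View pics/s9.png

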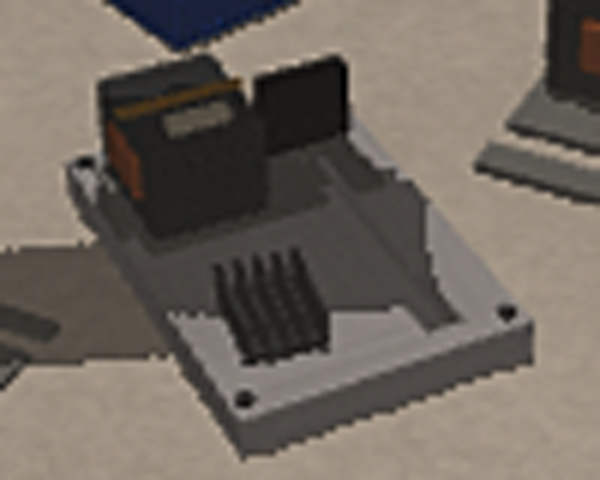

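Run:
```python
from cell import ctrl
print(ctrl.read_state()['qd'].round(3)); print(ctrl.finish_job())
```

```text
[ 0.005  0.023 -0.014  0.01  -0.003 -0.     0.001]
the job is handed in; nothing more can be done
None
```

I locked the T-bolt in the plate's T-slot at the hidden stop, let go, and handed the job in at about 18.5 s. `finish_job()` gave no verdict, so the checks below are my own measurements.

- **Sequence:** I took the flat-handled bolt from the rack, lowered it through the window and slid it into the transformer's foot in 3 mm steps. I felt the stop at plate y of about 52 mm, backed off about 1.2 mm, turned it a quarter turn freely, opened the fingers and lifted clear.
- **Force:** the highest wrist reading on the slide was about 4 N, at the stop. Readings come only at the end of each move, so brief peaks in between would not show.
- **Bolt at the end:** the wrist depth image puts the handle at plate (-1.2, 51.7) mm. It is square across the slot to within 0.01 rad. Its top is 67.8 mm above the bench, where 68 mm is expected with the head on the channel floor.
- **Other things:** in the side view the transformer and heat sink look unmoved. I did not re-measure the round-knobbed stud, spool or multimeter afterwards, but the gripper did not go near the spool or multimeter.
- **Checks that disagreed:** the bolt's offset along the jaws read 0.3 mm at the grasp and 1.9 mm in three later images. I used about 1.8 mm in the turn. The -1.2 mm sideways reading may come partly from this, and is inside the 5 mm limit. The core's top read about 72 mm by depth instead of the expected 78 mm, and I did not look into why.

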